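Pack out a bench lever press and hold it down on a heat sink

TASK

The heat sink has to be held down on its circuit board in the small lever press, but the press stops short of it: even with the lever down on its stop the spring foot does not reach. First raise the lever, then lay packing strips flat across the top of the heat sink under the foot, one on another and as few as it takes (one or two, depending on how high the head is clamped), and bring the lever down by its ball knob until you feel the foot bear firmly on the pack. Finish still holding the lever pressed down, so that the spring foot clamps strips, heat sink and board, without crushing them, shifting the heat sink or disturbing the other things on the bench.

Things in the scene. Friction and masses are not known exactly. Their poses are not given: they have to be found in the camera images.
- stand: the base of the lever press, fixed to the bench: grey plate 250 mm (x) by 150 mm (y), its top 14 mm above the mat, with a round column 24 mm thick and 124 mm high at x = +98 mm, y = 0. Origin: on the mat, z up, x pointing from the lever's knob to the column (away from the robot). Plate from x = -115 to +135 mm. The foot comes down at about x = -45 mm, y = 0, where the board lies in a low nest
- head: the head of the press with all it carries (lever, knob and foot): a collar of 44 mm diameter and 36 mm height clamped on the column, with a fork 31 mm wide reaching towards the robot. Origin: on the column axis at the height of the lever's pivot (77 to 90 mm above the mat); axes as the stand's. The pivot axis runs along y, 63 mm in front of the origin (at x = -63 mm). The head is fixed but its height differs from time to time
- lever (a joint): angle of the lever in rad: 0 = level, down on its stop; it grows as the knob is raised, to 0.9 at most. The hinge has friction (0.25 N m) and the lever (0.12 kg) stays where it is left. To make room for the strips it should be raised to about 0.6. If on the way down it reaches 0 and the foot is hardly pushed in, the pack is too thin; with the right pack the foot is loaded at or a little above 0 (below 0.17)
- knob (a point): centre of the black ball knob (28 mm diameter) at the free end of the lever, 195 mm from the pivot; the lever is a bar 12 mm wide in the stand's xz plane
- foot_tip (a point): lowest point of the round rubber presser foot (25 mm diameter), which hangs under the lever 80 mm in front of the pivot; unloaded with the lever level it is 27 mm below the pivot
- foot: the presser foot: rubber tip on a spring plunger that gives 3.5 mm along its axis (preload 2 N, 3.5 N per mm more, then solid). Origin at the tip as point foot_tip. A push of about 5 N down on the knob loads the foot with about 10 N
- board: green circuit board, 55 x 79 x 5 mm, lying loose in the nest on the stand, under the heat sink. Origin: centre of its underside
- heatsink: finned aluminium heat sink, 40 mm (x) by 60 mm (y) and 31 mm high (0.12 kg), resting loose on the board under the foot. Origin: centre of its underside, z up, axes as the stand's at the start
- heatsink_top (a point): centre of the flat top of the heat sink's fins, about 47 mm above the mat; a strip laid across it along y must have its middle within about 20 mm of this point sideways, to lie flat. From the stand's left (+y) side a strip's outer end can be held clear of the lever
- strip_1: one of three identical aluminium packing strips lying flat on the bench to the left of the press: flat bar 30 x 160 x 12 mm (0.11 kg). Origin: centre of its underside; y along its length, z up. It can be pinched across its 30 mm width anywhere along its length
- strip_2: one of three identical aluminium packing strips lying flat on the bench to the left of the press: flat bar 30 x 160 x 12 mm (0.11 kg). Origin: centre of its underside; y along its length, z up. It can be pinched across its 30 mm width anywhere along its length
- strip_3: one of three identical aluminium packing strips lying flat on the bench to the left of the press: flat bar 30 x 160 x 12 mm (0.11 kg). Origin: centre of its underside; y along its length, z up. It can be pinched across its 30 mm width anywhere along its length
- glue_tube: bystander: glue tube lying on the mat, 136 mm long
- flux_pot: bystander: round pot with a black lid, 42 mm across, 30 mm high
- driver_red: bystander: thin screwdriver, 156 mm long, lying at the front of the mat
- tweezers: bystander: steel tweezers, 122 mm long
- marker: bystander: marker pen, 135 mm long
- solder_paste: bystander: small round pot, 36 mm across, 28 mm high
Mind the look-alikes: they are no part of the job. Leave any blue look-alike of the heatsink alone.

How it is judged:
By the outcome, as a careful person would: the job done as asked, in the order asked, and still so for the second after the job is handed in, while the arm keeps its last pose, push and grip.
It also fails if it takes over 72 s, if anything falls off the work surface, if the arm or the gripper's body presses on something with over 40 N, if the wrist force passes 120 N, or if a joint passes its speed limit or range.

ROBOT

A 6-joint arm with a two-finger parallel gripper is mounted at the origin on a cart in front of the work surface, level with it; the furniture and walls round the work are solid. World frame = base frame: x ahead of the robot, y to its left, z up, the work surface at z = 0. Lengths are in mm, angles in rad, forces in N, time in s.
With the tool pointing down it reaches from about 275 to 750 mm from the base axis. Payload 10.2 kg.
Tool frame: the origin (TCP) lies midway between the tips of the shut fingers; the grasp point (between the pads) lies 19 mm behind it; z points along the fingers, y is the line along which they close (so a half turn about z gives the same grasp; the last joint's range is limited). The gripper opens to 85 mm and grips with 20 to 120 N. Pads are 22 mm wide; open, the fingers measure 114 mm over their backs; the gripper's body (76 mm by 85 mm) begins 54 mm behind the grasp point. The pads swing forward as they close: fully open they stand 13 mm farther back than shut.
Start: joints at [1.043, 0.313, 1.498, -0, 1.331, -0.223], TCP at [157.567, 500.803, 231.294] pointing down, gripper open.
Joint ranges: [-2.94, 2.94], [-0.97, 2.17], [0.19, 2.56], [-1.23, 4.37], [0.02, 3.11], [-2.88, 2.88]. Speed limits (rad/s): [2.39, 2.39, 3.01, 3.14, 3.14, 3.14].

INTERFACE

Orientations are given as a unit quaternion [w, x, y, z].
In Python, from rig import ctrl gives the robot as it stands.
- The arm moves only by the tool send_rows, never from a script. Its argument "targets" is a list of rows, each a list of 7 numbers: the closure, from -1 (fully open) to 1 (shut), so that 0 is half open, then the shift along the tool's x, y, z in m, then the turn, a rotation vector about the tool's x, y, z in rad. In form: [[claw, dx, dy, dz, ax, ay, az], ...]. A call has exactly 10 rows; each row shifts and turns the commanded pose from where the row before left it, along the tool's axes as they then stand; what a row does not reach is not made up. A row lasts 1/8 s, in which the tool goes at most 62.5 mm and 10.7 degrees, less where a joint would pass 70% of its speed; a pose out of reach is approached as far as the arm can. A call with a gripper value outside its range is refused whole. The fingers move at their own pace and stop on an object; "squeeze" is the grip in N (left out, the last holds). Time passes only in rows, so rows that do not move let the fingers close, or fill a call up. It gives the time, the measured TCP pose, the force, the opening and the grip force at its end, in the units of the state.
- ctrl.sense(): the state, without advancing time (a new reading comes with each control period).
- ctrl.capture(name): name is "scene" or "top"; returns a dict with "img" (420x560x3 uint8, red, green, blue), "camera_matrix" (3x3 intrinsics, pixels), "k1" (the pictures are not rectified: a ray, as slopes to the right and down, at radius r is drawn at 1 + k1 r^2 times it, then the intrinsics apply), "R" (3x3) and "t" (3): a world point X has camera coordinates R X + t. Camera axes: x right, y down, z forward; pixel columns grow to the right and rows downward; lengths in mm; the calibration is good to about 2 mm. A picture is of the moment at which its call begins. There is no depth.
- ctrl.finish_job(): hands the job in; it is judged then, once.
Trained networks look in a picture, given as the dict that the camera call returned (one of the last four; its "shot" number tells which), for a name from the list of things; names that differ only in an ending like _2 or _b are one class to them, and where a whole thing is asked for, a point or a joint stands for the part that bears it (a point fixed in the world has none). Each returns a list of dicts, best first, with "score" (0 to 1); they miss things now and then, are a little off and sometimes report something else, mostly with a low value. They report only what shows in the picture. A call takes as long as a camera call. They do not tell look-alikes from the thing itself.
- ctrl.boxes_of(query, picture): "extent" ([left, top, width, height] in pixels, round what is visible of it).
- ctrl.landmark_of(query, picture): "point" ([column, row] in pixels: a listed point, or the origin of a listed thing).
The state is a dict: "time_s": time; "joints": joint angles; "dq": joint speeds; "tau": joint torques, N m; "eef_pos": TCP position; "ee_rot": TCP orientation; "force": force on the tool from outside, world axes, zero at the start; "wrist_torque": the same for the moment, N m; "grip_width": opening from 0.0 (shut) to 1.0 (fully open); "grip_force": force on a finger pad.
Only numpy, scipy, OpenCV 4.12 (cv2) and the standard library are available. Lean on these libraries where they do the work, as an engineer would, in place of code of your own. Each camera call takes 0.05 s, during which the arm holds its last target. There are 200 camera calls.

## Working session

There is one attempt and no reset: what is moved stays moved. The work goes in short steps, Python scripts to look and compute and a tool call to move; the robot and the scene stay as the last step left them, time stands still between calls to the robot, and variables do not carry over. Pictures are saved under pics/ and viewed, at most 10 in all, crops included, and the job is handed in when it is done.

Besides the shell and the picture viewer there is one more tool, called after "Request:" as name(argument=value, ...), one argument or row to a line, values as JSON. send_rows: Moves the arm, as the interface text tells. Its arguments: {"type":"object","properties":{"targets":{"type":"array"},"squeeze":{"type":"number"}},"required":["targets"]}

```bash
mkdir -p pics; ls
cat > h.py <<'E'
import numpy as np, cv2
from rig import ctrl
from scipy.spatial.transform import Rotation as Ro
def ray(p,px):
    K=p["camera_matrix"];k=p["k1"]
    d=np.array([(px[0]-K[0][2])/K[0][0],(px[1]-K[1][2])/K[1][1]]);u=d.copy()
    for _ in range(20): u=d/(1+k*(u@u))
    R=np.array(p["R"]);t=np.array(p["t"])
    return -R.T@t, R.T@np.array([u[0],u[1],1])
def at_z(p,px,z):
    c,d=ray(p,px); return c+d*(z-c[2])/d[2]
def tri(p1,x1,p2,x2):
    c1,d1=ray(p1,x1);c2,d2=ray(p2,x2)
    d1/=np.linalg.norm(d1); d2/=np.linalg.norm(d2)
    s=np.linalg.lstsq(np.c_[d1,-d2],c2-c1,rcond=None)[0]
    a=c1+s[0]*d1;b=c2+s[1]*d2
    return (a+b)/2,np.linalg.norm(a-b)
def proj(p,X):
    x=np.array(p["R"])@np.array(X,float)+np.array(p["t"]);u=x[:2]/x[2];u=u*(1+p["k1"]*(u@u))
    K=p["camera_matrix"];return np.array([K[0][0]*u[0]+K[0][2],K[1][1]*u[1]+K[1][2]])
def save(p,n): cv2.imwrite("pics/"+n,cv2.cvtColor(p["img"],cv2.COLOR_RGB2BGR))
E
python3 - <<'E'
from h import *
s=ctrl.capture("scene");t=ctrl.capture("top")
save(s,"s1.png");save(t,"t1.png")
for n in ["stand","head","knob","foot_tip","heatsink","heatsink_top","board","strip_1"]:
    for l,p in(("s",s),("t",t)):
        print(n,l,[(np.round(r["point"],1).tolist(),round(r["score"],2)) for r in ctrl.landmark_of(n,p)][:4])
for p in(s,t): print(np.round(-np.array(p["R"]).T@p["t"]))
print(ctrl.sense())
E
```

```text
pics
stand s [([308.8, 228.1], 0.91)]
stand t [([306.5, 199.2], 0.69), ([229.7, 167.6], 0.16)]
head s [([332.3, 182.1], 0.63), ([297.3, 227.5], 0.45), ([241.2, 164.6], 0.19)]
head t [([319.1, 158.3], 0.76)]
knob s [([270.1, 255.3], 0.65)]
knob t [([302.6, 243.3], 0.92)]
foot_tip s [([296.9, 228.6], 0.41)]
foot_tip t []
heatsink s [([377.5, 252.5], 0.97), ([301.9, 234.7], 0.91), ([224.9, 242.9], 0.73), ([271.7, 256.2], 0.64)]
heatsink t [([257.2, 242.8], 0.81), ([304.3, 210.3], 0.74), ([365.0, 191.6], 0.73), ([304.5, 209.4], 0.59)]
heatsink_top s [([384.4, 246.6], 0.85), ([220.7, 239.3], 0.69), ([298.5, 226.7], 0.64)]
heatsink_top t [([253.9, 243.3], 0.85), ([362.7, 188.6], 0.8), ([311.3, 207.6], 0.75), ([385.8, 252.5], 0.53)]
board s [([300.5, 236.5], 0.43)]
board t [([304.9, 207.9], 0.55)]
strip_1 s [([152.6, 232.5], 0.83), ([204.7, 198.3], 0.68), ([179.2, 214.0], 0.56)]
strip_1 t [([209.3, 234.9], 0.96), ([217.5, 210.4], 0.68), ([197.4, 258.5], 0.57)]
[  82. -282.  886.]
[ 410.   -4. 1384.]
{'time_s': 0.9, 'joints': array([ 1.04259897e+00,  3.12907948e-01,  1.49767931e+00, -4.83044764e-06,
        1.33095916e+00, -2.23384396e-01]), 'dq': array([-0.00065467,  0.00052156,  0.00076975,  0.00189676, -0.00082109,
        0.00176913]), 'tau': array([ 4.99344897e-04, -4.12149632e+01, -2.59906679e+01, -7.25824043e-05,
        3.10645692e-04,  2.01894301e-05]), 'eef_pos': array([157.57751617, 500.81865321, 231.29790228]), 'ee_rot': array([1.06659954e-05, 1.51816589e-01, 9.88408682e-01, 2.06414713e-05]), 'force': array([ 0.37883076,  0.05805796, -0.30030095]), 'wrist_torque': array([-0.01996337,  0.02053459,  0.0215152 ]), 'grip_force': 0.0, 'grip_width': 1.0010998593423677}
```

```bash
python3 -c "
import numpy as np"; ls pics
```

```text
s1.png
t1.png
```

View pictures.

View pics/s1.png

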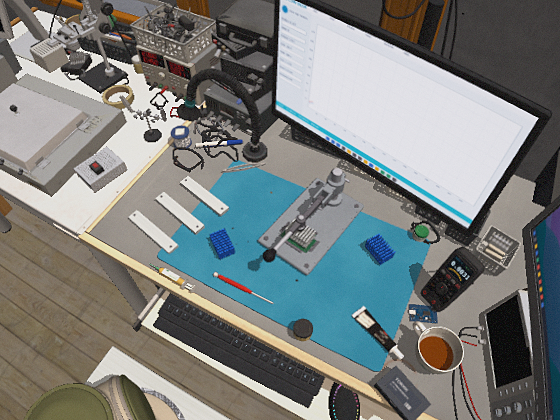

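View pics/t1.png

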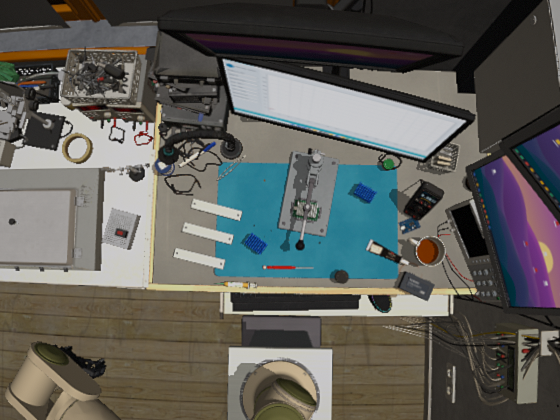

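Run:
```python
from h import *
s=ctrl.capture("scene");t=ctrl.capture("top")
def lm(n,p): return [np.array(r["point"]) for r in ctrl.landmark_of(n,p)]
print("stand z0", at_z(s,[308.8,228.1],0),at_z(t,[306.5,199.2],0))
print("head",tri(s,[332.3,182.1],t,[319.1,158.3]))
print("knob",tri(s,[270.1,255.3],t,[302.6,243.3]))
print("hs z19", at_z(s,[301.9,234.7],19),at_z(t,[304.3,210.3],19))
print("hstop z50", at_z(s,[298.5,226.7],50),at_z(t,[311.3,207.6],50))
for a in ([152.6,232.5],[179.2,214],[204.7,198.3]): print("strip s",at_z(s,a,0))
for a in ([197.4,258.5],[209.3,234.9],[217.5,210.4]): print("strip t",at_z(t,a,0))
# strips by colour: white bright in window
for nm,p,w in(("s",s,(115,165,235,260)),("t",t,(160,190,250,275))):
    im=p["img"];x0,y0,x1,y1=w
    m=(im[y0:y1,x0:x1].min(2)>195).astype(np.uint8)
    n,l,st,c=cv2.connectedComponentsWithStats(m)
    for i in range(1,n):
        if st[i,4]>120:
            pts=np.argwhere(l==i)[:,::-1]+[x0,y0]
            r=cv2.minAreaRect(pts.astype(np.float32))
            W=np.array([at_z(p,q,12)[:2] for q in cv2.boxPoints(r)])
            e=[W[1]-W[0],W[2]-W[1]];e.sort(key=np.linalg.norm)
            print(nm,st[i,4],"ctr",W.mean(0).round(1),"len",[round(np.linalg.norm(v),1) for v in e],"yaw of long",np.degrees(np.arctan2(e[1][1],e[1][0])).round(1))
big=np.hstack([cv2.resize(s["img"][160:280,240:380],None,fx=2.8,fy=2.8,interpolation=3),cv2.resize(t["img"][140:260,250:390],None,fx=2.8,fy=2.8,interpolation=3)])
cv2.imwrite("pics/c1.png",big[:,:,::-1]);print(big.shape)
```

```text
stand z0 [617.25103958 -78.70272077   0.        ] [609.52477179 -71.93721478   0.        ]
head (array([716.54978346, -96.92347167,  86.31914866]), np.float64(16.278163394424865))
knob (array([466.40951384, -56.4675853 ,  81.97223303]), np.float64(3.9398851986465013))
hs z19 [580.92250424 -76.79366346  19.        ] [572.09566513 -64.60412906  19.        ]
hstop z50 [578.96991875 -67.20411899  50.        ] [576.98668889 -84.24848475  50.        ]
strip s [419.73050047 255.36096124   0.        ]
strip s [ 4.97180149e+02  2.29991975e+02 -1.13686838e-13]
strip s [569.92208574 200.78378072   0.        ]
strip t [417.79603312 264.24057804   0.        ]
strip t [491.92099783 229.47314217   0.        ]
strip t [569.24097038 206.38368162   0.        ]
s 392 ctr [521.1 428.2] len [np.float64(50.3), np.float64(126.9)] yaw of long 2.3
s 513 ctr [572.9 205.3] len [np.float64(31.2), np.float64(162.5)] yaw of long -103.2
s 540 ctr [497.9 229.5] len [np.float64(31.0), np.float64(160.2)] yaw of long -103.2
s 582 ctr [420.4 254.5] len [np.float64(30.0), np.float64(160.2)] yaw of long -102.5
t 130 ctr [572.3 208.9] len [np.float64(24.7), np.float64(154.2)] yaw of long -103.7
t 169 ctr [497.8 233.5] len [np.float64(24.5), np.float64(154.7)] yaw of long -103.8
t 171 ctr [418.3 258.4] len [np.float64(24.3), np.float64(154.4)] yaw of long -101.8
(336, 784, 3)
```

View pics/c1.png

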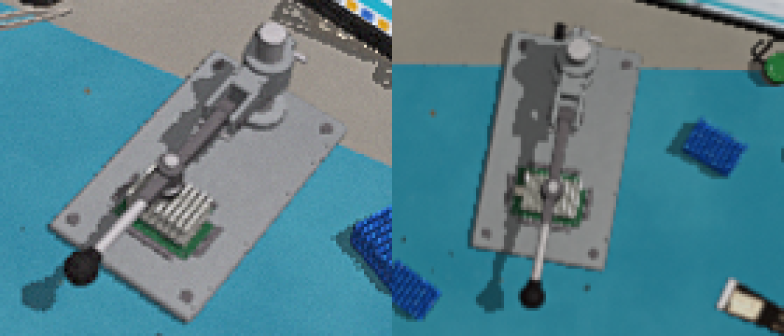

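Run:
```python
from h import *
from scipy.optimize import least_squares as LS
s=ctrl.capture("scene");t=ctrl.capture("top")
C=np.array([[-115,75,14],[-115,-75,14],[135,-75,14],[135,75,14]])
S=np.array([[257.9,241.1],[307.1,274.3],[363.2,206.4],[316,178.6]])
T=np.array([[277.9,228.2],[326.1,236.4],[338.6,159.6],[292.1,151.8]])
def kn(p,w):  # black blob near knob
    x,y=w;im=p["img"][y-12:y+12,x-12:x+12];m=(im.max(2)<70).astype(np.uint8)
    n,l,st,c=cv2.connectedComponentsWithStats(m);i=1+np.argmax(st[1:,4]);return c[i]+[x-12,y-12],st[i]
ks,a=kn(s,(270,255));kt,b=kn(t,(300,244));print(ks,a,kt,b,"knob",tri(s,ks,t,kt))
def P(v,X):
    c,n=np.cos(v[2]),np.sin(v[2]);X=np.atleast_2d(X);return np.c_[v[0]+c*X[:,0]-n*X[:,1],v[1]+n*X[:,0]+c*X[:,1],X[:,2]]
def res(v,which):
    r=[]
    W=P(v,C)
    for p,o in ((s,S),(t,T)):
        if p is s and 's' in which or p is t and 't' in which: r+= [proj(p,w)-q for w,q in zip(W,o)]
    return np.ravel(r)
for wh in("s","t","st"):
    v=LS(res,[615,-75,0],args=(wh,)).x;print(wh,v.round(3),np.abs(res(v,wh)).max().round(2))
# fit pivot height & lever angle with scene-only and both, given v
v0=v
for wh in("s","t","st"):
    v=LS(res,[615,-75,0],args=(wh,)).x
    def r2(q,):
        X=P(v,[[35-195*np.cos(q[1]),0,q[0]+195*np.sin(q[1])]])[0]
        return np.r_[(proj(s,X)-ks) if 's' in wh else [],(proj(t,X)-kt) if 't' in wh else []]
    for th in(0,.1):
        q=LS(lambda z:r2([z[0],th]),[83]);print(wh,th,"zpivot",q.x,"res",q.fun.round(1))
print("hs top",P(v0,[[-45,0,47]]),"knob0",P(v0,[[-160,0,83]]))
for z in(105,124,138):print(z,proj(s,P(v0,[[98,0,z]])[0]),proj(t,P(v0,[[98,0,z]])[0]))
```

```text
[268.98518519 254.75555556] [  5   5  13  14 135] [299.67164179 244.8358209 ] [ 8  8  8 10 67] knob (array([463.97216252, -50.92056834,  82.3235771 ]), np.float64(3.400979617327644))
s [ 6.17112e+02 -8.05990e+01 -1.63000e-01] 1.57
t [ 6.15662e+02 -7.65800e+01 -1.58000e-01] 0.98
st [ 6.1658e+02 -7.9053e+01 -1.6000e-01] 2.15
s 0 zpivot [93.50421133] res [-0.4  0. ]
s 0.1 zpivot [72.70086233] res [-0.1  0. ]
t 0 zpivot [127.46487076] res [1.2 1.3]
t 0.1 zpivot [93.99669637] res [1.1 1.1]
st 0 zpivot [93.27723318] res [-1.   0.1  1.5  1.4]
st 0.1 zpivot [72.39462221] res [-0.7  0.1  1.5  1.1]
hs top [[572.15739073 -71.87031665  47.        ]] knob0 [[458.63167734 -53.51514303  83.        ]]
105 [335.09776599 177.31525214] [316.43385316 159.28391911]
124 [335.97598721 172.18012753] [316.91068486 157.77374624]
138 [336.63921622 168.29582407] [317.27092084 156.63272445]
```

Request:
send_rows(
  targets=[
    [-1,0,0,0,0,0,-0.145],
    [-1,-0.03,-0.0382,0.006,0,0,0],
    [-1,-0.03,-0.0382,0.006,0,0,0],
    [-1,-0.03,-0.0382,0.006,0,0,0],
    [-1,-0.03,-0.0382,0.006,0,0,0],
    [-1,-0.03,-0.0382,0.006,0,0,0],
    [-1,-0.03,-0.0382,0.006,0,0,0],
    [-1,-0.03,-0.0382,0.006,0,0,0],
    [-1,-0.03,-0.0382,0.006,0,0,0],
    [-1,-0.03,-0.0382,0.006,0,0,0],
  ],
  squeeze=50,
)

```text
time_s: 2.35
eef_pos: [370.1, 116.9, 177.4]
ee_rot: [0.0, 0.08, 0.997, 0.0]
force: [0.7, 1.0, -0.4]
grip_width: 1.0
grip_force: 0.0
```

Request:
send_rows(
  targets=[
    [-1,-0.03,-0.0382,0.006,0,0,0],
    [-1,-0.03,-0.0382,0.006,0,0,0],
    [-1,-0.03,-0.0382,0.006,0,0,0],
    [-1,0,-0.0382,0.006,0,0,0],
    [-1,0,0,0,0,0,0],
    [-1,0,0,0,0,0,0],
    [-1,0,0,0,0,0,0],
    [-1,0,0,0,0,0,0],
    [-1,0,0,0,0,0,0],
    [-1,0,0,0,0,0,0],
  ],
)

```text
time_s: 3.6
eef_pos: [434.0, -46.6, 153.3]
ee_rot: [0.0, 0.08, 0.997, -0.0]
force: [-0.3, 0.0, -0.2]
grip_width: 1.0
grip_force: 0.0
```

Request:
send_rows(
  targets=[
    [-1,-0.028,0,0,0,0,0],
    [-1,0,0,0.02,0,0,0],
    [-1,0,0,0.02,0,0,0],
    [-1,0,0,0.02,0,0,0],
    [-1,0,0,0.015,0,0,0],
    [-1,0,0,0.01,0,0,0],
    [-1,0,0,0,0,0,0],
    [-1,0,0,0,0,0,0],
    [-1,0,0,0,0,0,0],
    [-1,0,0,0,0,0,0],
  ],
)

```text
time_s: 4.85
eef_pos: [461.8, -51.3, 68.6]
ee_rot: [0.0, 0.08, 0.997, -0.0]
force: [-0.8, 0.1, -0.5]
grip_width: 1.0
grip_force: 0.0
```

Run:
```python
from h import *
s=ctrl.capture("scene");t=ctrl.capture("top")
print(ctrl.sense()["eef_pos"])
for p in(s,t): 
    print([(np.round(r["point"],1),round(r["score"],2)) for r in ctrl.landmark_of("knob",p)][:3])
    e=ctrl.sense()["eef_pos"]+[0,0,19]; print("grasp pt proj",proj(p,e))
cv2.imwrite("pics/c2.png",np.hstack([cv2.resize(s["img"][190:290,220:340],None,fx=3.3,fy=3.3,interpolation=3),cv2.resize(t["img"][190:290,250:370],None,fx=3.3,fy=3.3,interpolation=3)])[:,:,::-1])
```

```text
[461.66831804 -51.22584772  68.45122876]
[(array([272.1, 253.1]), 0.94)]
grasp pt proj [267.75491886 254.60019248]
[]
grasp pt proj [300.29484393 245.24300292]
```

View pics/c2.png

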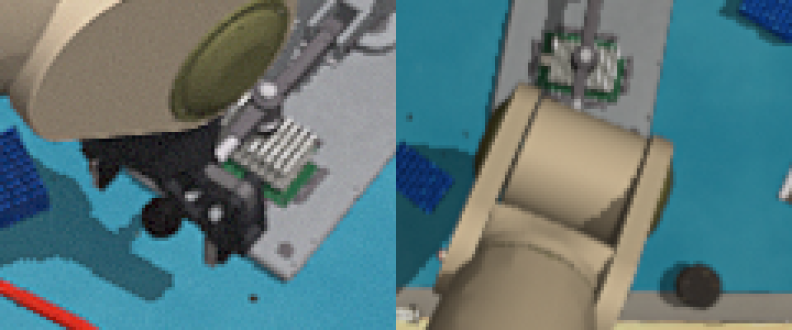

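Request:
send_rows(
  targets=[
    [0.3,0,0,0,0,0,0],
    [0.5,0,0,0,0,0,0],
    [0.7,0,0,0,0,0,0],
    [1,0,0,0,0,0,0],
    [1,0,0,0,0,0,0],
    [1,0,0,0,0,0,0],
    [1,0,0,0,0,0,0],
    [1,0,0,0,0,0,0],
    [1,0,0,0,0,0,0],
    [1,0,0,0,0,0,0],
  ],
  squeeze=40,
)

```text
time_s: 6.3
eef_pos: [461.6, -51.5, 68.3]
ee_rot: [-0.0, 0.08, 0.997, -0.0]
force: [-1.3, -5.3, 0.6]
grip_width: 0.299
grip_force: 39.3
```

Request:
send_rows(
  targets=[
    [1,0,0,0.0005,0,0,0],
    [1,0,0,0.0005,0,0,0],
    [1,0,0,0.0005,0,0,0],
    [1,0,0,0.0005,0,0,0],
    [1,0,0,0,0,0,0],
    [1,0,0,0,0,0,0],
    [1,0,0,0,0,0,0],
    [1,0,0,0,0,0,0],
    [1,0,0,0,0,0,0],
    [1,0,0,0,0,0,0],
  ],
)

```text
time_s: 7.55
eef_pos: [461.5, -51.4, 66.3]
ee_rot: [-0.0, 0.08, 0.997, -0.0]
force: [-1.0, -6.4, -0.4]
grip_width: 0.297
grip_force: 39.3
```

Request:
send_rows(
  targets=[
    [1,0,0,0.0005,0,0,0],
    [1,0,0,0.0005,0,0,0],
    [1,0,0,0.0005,0,0,0],
    [1,0,0,0.0005,0,0,0],
    [1,0,0,0.0005,0,0,0],
    [1,0,0,0.0005,0,0,0],
    [1,0,0,0,0,0,0],
    [1,0,0,0,0,0,0],
    [1,0,0,0,0,0,0],
    [1,0,0,0,0,0,0],
  ],
)

```text
time_s: 8.8
eef_pos: [461.6, -51.5, 63.9]
ee_rot: [0.0, 0.08, 0.997, -0.0]
force: [-6.0, -5.0, 8.7]
grip_width: 0.302
grip_force: 39.9
```

Run:
```python
from h import *
s=ctrl.capture("scene");S=ctrl.sense()
print(S["eef_pos"],S["force"],S["wrist_torque"],S["grip_force"],proj(s,S["eef_pos"]+[0,0,19]))
print([(np.round(r["point"],1),round(r["score"],2)) for r in ctrl.landmark_of("knob",s)][:3])
x,y=269,255;im=s["img"][y-12:y+16,x-14:x+12];cv2.imwrite("pics/c3.png",cv2.resize(s["img"][215:285,235:305],None,fx=6,fy=6,interpolation=3)[:,:,::-1])
```

```text
[461.56321213 -51.47522084  63.90517824] [-6.0491858  -4.41104506  8.4788353 ] [-0.73511427  0.71226844 -0.01273938] 39.92424666881561 [267.87726862 255.70745455]
[(array([302.8, 235.9]), 0.66), (array([272.1, 253.6]), 0.57)]
```

View pics/c3.png

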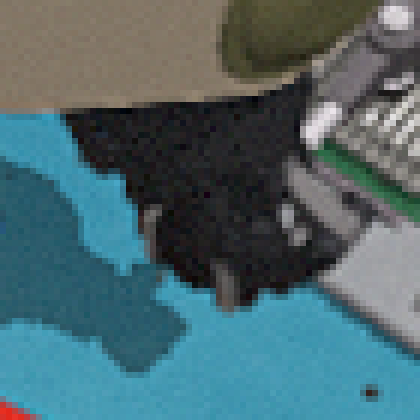

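Request:
send_rows(
  targets=[
    [1,-0.0004,0,-0.0121,0,0,0],
    [1,-0.0011,0,-0.012,0,0,0],
    [1,-0.0019,0,-0.0119,0,0,0],
    [1,-0.0026,0,-0.0118,0,0,0],
    [1,-0.0033,0,-0.0116,0,0,0],
    [1,-0.004,0,-0.0114,0,0,0],
    [1,-0.0048,0,-0.0111,0,0,0],
    [1,-0.0054,0,-0.0108,0,0,0],
    [1,-0.0062,0,-0.0104,0,0,0],
    [1,-0.0066,0,-0.0101,0,0,0],
  ],
)

```text
time_s: 10.15
eef_pos: [497.5, -57.5, 176.4]
ee_rot: [-0.0, 0.08, 0.997, -0.0]
force: [1.3, -6.6, -5.6]
grip_width: 0.302
grip_force: 39.5
```

Run:
```python
from h import *
s=ctrl.capture("scene");S=ctrl.sense()
print(S["eef_pos"],S["force"],S["wrist_torque"],S["grip_width"],proj(s,S["eef_pos"]+[0,0,19]))
print([(np.round(r["point"],1),round(r["score"],2)) for r in ctrl.landmark_of("knob",s)][:3])
```

```text
[498.45551717 -57.76308189 177.62097633] [-0.54024764 -5.78277704  1.29037807] [-0.85852157  0.20626124  0.08703586] 0.2972414789807202 [278.73935852 214.58998771]
[(array([280.6, 217.4]), 0.82)]
```

Request:
send_rows(
  targets=[
    [0.6,0,0,0,0,0,0],
    [0.2,0,0,0,0,0,0],
    [-0.2,0,0,0,0,0,0],
    [-0.5,0,0,0,0,0,0],
    [-0.5,0,0,0,0,0,0],
    [-0.5,0,0,-0.01,0,0,0],
    [-0.5,0,0,-0.02,0,0,0],
    [-0.5,0,0,-0.03,0,0,0],
    [-0.5,0,0,-0.03,0,0,0],
    [-0.5,0,0,0,0,0,0],
  ],
)

```text
time_s: 11.5
eef_pos: [498.2, -57.2, 269.1]
ee_rot: [0.002, 0.08, 0.997, -0.001]
force: [1.5, 0.9, -0.6]
grip_width: 0.751
grip_force: 0.0
```

Run:
```python
from h import *
s=ctrl.capture("scene");t=ctrl.capture("top");S=ctrl.sense()
print(S["eef_pos"],S["joints"],S["force"])
for p in(s,t):
  for n in("knob","foot_tip"):print(n,[(np.round(r["point"],1),round(r["score"],2)) for r in ctrl.landmark_of(n,p)][:3])
print(proj(s,[498.5,-57.8,196.6]))
cv2.imwrite("pics/c4.png",np.hstack([cv2.resize(s["img"][150:280,230:350],None,fx=3.3,fy=3.3,interpolation=3),cv2.resize(t["img"][140:270,250:370],None,fx=3.3,fy=3.3,interpolation=3)])[:,:,::-1])
```

```text
[497.2930986  -56.92931752 266.4205675 ] [-3.48480870e-01  2.34332206e-01  1.50853220e+00  1.36142796e-05
  1.39880822e+00 -1.75945395e+00] [ 0.0540855  -0.25189198 -1.1774811 ]
knob [(array([281.4, 215.6]), 0.94)]
foot_tip [(array([298.6, 214.3]), 0.36), (array([206.4, 197. ]), 0.19)]
knob []
foot_tip []
[278.76652663 214.5870719 ]
```

View pics/c4.png

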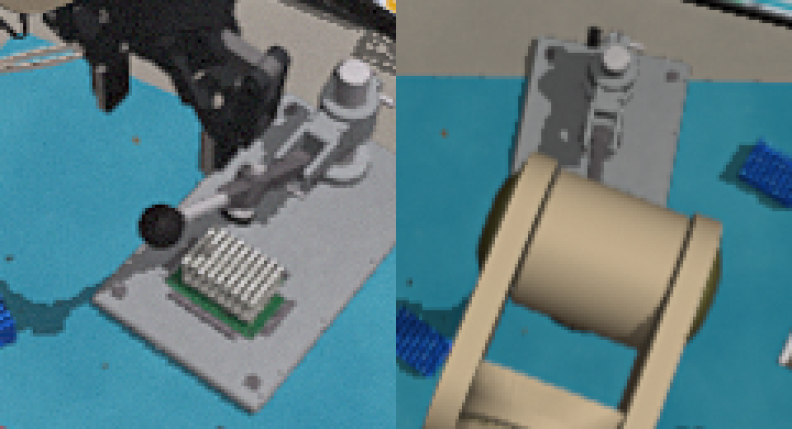

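Request:
send_rows(
  targets=[
    [-0.6,0,0,0,0,0,0.182],
    [-0.6,0,0,0,0,0,0.182],
    [-0.6,0,0,0,0,0,0.182],
    [-0.6,0,0,0,0,0,0.182],
    [-0.6,0,0,0,0,0,0.182],
    [-0.6,0,0,0,0,0,0.182],
    [-0.6,0,0,0,0,0,0.182],
    [-0.6,0,0,0,0,0,0.182],
    [-0.6,0,0,0,0,0,0.186],
    [-0.6,0,0,0,0,0,0],
  ],
)

```text
time_s: 13.05
eef_pos: [497.3, -56.9, 266.1]
ee_rot: [-0.0, 0.783, 0.622, -0.0]
force: [0.2, 0.1, -0.5]
grip_width: 0.799
grip_force: 0.0
```

Request:
send_rows(
  targets=[
    [-0.6,0.03,0.001,0,0,0,0],
    [-0.6,0.04,0.001,0,0,0,0],
    [-0.6,0.04,0.001,0.015,0,0,0],
    [-0.6,0.04,0.001,0.03,0,0,0],
    [-0.6,0.04,0.001,0.03,0,0,0],
    [-0.6,0.04,0.001,0.03,0,0,0],
    [-0.6,0.04,0.001,0.03,0,0,0],
    [-0.6,0.04,0.002,0.03,0,0,0],
    [-0.6,0.026,0.002,0.03,0,0,0],
    [-0.6,0,0,0,0,0,0],
  ],
)

```text
time_s: 14.3
eef_pos: [583.6, 268.6, 68.5]
ee_rot: [-0.001, 0.782, 0.623, -0.002]
force: [0.7, 0.2, -0.2]
grip_width: 0.803
grip_force: 0.0
```

```bash
cat > look.py <<'E'
from h import *
from scipy.optimize import least_squares as LS
def P(v,X):
    c,n=np.cos(v[2]),np.sin(v[2]);X=np.atleast_2d(X);return np.c_[v[0]+c*X[:,0]-n*X[:,1],v[1]+n*X[:,0]+c*X[:,1],X[:,2]]
V={"s":[617.1,-80.6,-.163],"t":[615.7,-76.6,-.158]}
def kn(p,w,r=16):
    x,y=map(int,w);im=p["img"][y-r:y+r,x-r:x+r];m=(im.max(2)<70).astype(np.uint8)
    n,l,st,c=cv2.connectedComponentsWithStats(m);i=1+np.argmax(st[1:,4]);return c[i]+[x-r,y-r],st[i]
E
python3 - <<'E'
from look import *
s=ctrl.capture("scene");t=ctrl.capture("top");S=ctrl.sense()
print(S["eef_pos"],S["joints"].round(3),S["ee_rot"].round(4))
a=kn(s,(279,217));b=ctrl.landmark_of("knob",t);print(a,[(r["point"],r["score"]) for r in b])
kt=b[0]["point"] if b else None
if kt is not None: kt=kn(t,kt);print(kt,tri(s,a[0],t,kt[0]))
# angle from each view for a given pivot height, with that view's own stand fit
for zp in(77,80,83,86,90):
    o=[]
    for k,p,q in(("s",s,a[0]),)+((("t",t,kt[0]),) if kt is not None else ()):
        f=LS(lambda z:proj(p,P(V[k],[[35-195*np.cos(z[0]),0,zp+195*np.sin(z[0])]])[0])-q,[.6]);o+=[f.x.round(3),f.fun.round(1)]
    print(zp,o)
for n in("heatsink_top","board","heatsink","strip_1"):
  for p in(s,t):print(n,[(np.round(r["point"],1).tolist(),round(r["score"],2)) for r in ctrl.landmark_of(n,p)][:5])
for k,p in(("s",s),("t",t)): print(k,"hs top expected",proj(p,P(V[k],[[-45,0,47]])[0]))
save(t,"t5.png");save(s,"s5.png")
E
```

```text
[585.15753721 267.24483149  71.75175543] [ 0.247  0.72   1.29  -0.     1.132  0.475] [ 1.000e-04  7.831e-01  6.219e-01 -0.000e+00]
(array([278.59060403, 218.26845638]), array([  9,  11,  14,  14, 149], dtype=int32)) [([302.6, 230.7], 0.61)]
(array([303.40243902, 231.06097561]), array([13, 11, 10, 12, 82], dtype=int32)) (array([496.88961268, -56.67735885, 184.55727433]), np.float64(2.8910936652806636))
77 [array([0.617]), array([0.4, 0.2]), array([0.633]), array([0.8, 0.2])]
80 [array([0.608]), array([0.1, 0.1]), array([0.632]), array([0.9, 0.2])]
83 [array([0.599]), array([-0.2, -0.1]), array([0.63]), array([0.9, 0.2])]
86 [array([0.59]), array([-0.5, -0.2]), array([0.628]), array([0.9, 0.2])]
90 [array([0.579]), array([-0.9, -0.4]), array([0.625]), array([1. , 0.2])]
heatsink_top [([383.6, 247.1], 0.91), ([301.3, 224.9], 0.68), ([221.1, 238.1], 0.64), ([246.9, 287.6], 0.32)]
heatsink_top [([251.6, 244.0], 0.69), ([196.8, 152.0], 0.67), ([307.9, 211.1], 0.66), ([362.0, 189.7], 0.65)]
board [([300.1, 235.9], 0.7)]
board [([306.0, 205.5], 0.48)]
heatsink [([297.7, 235.3], 0.78), ([222.0, 244.1], 0.7), ([377.1, 254.0], 0.57)]
heatsink [([257.9, 243.9], 0.84), ([365.6, 198.5], 0.83), ([304.9, 212.9], 0.58), ([309.3, 208.2], 0.53)]
strip_1 [([208.0, 197.2], 0.86), ([150.0, 234.3], 0.62)]
strip_1 [([216.6, 209.5], 0.67), ([201.8, 257.9], 0.63), ([210.5, 235.2], 0.5)]
s hs top expected [299.55137194 230.41903361]
t hs top expected [306.34925024 209.51747997]
```

Request:
send_rows(
  targets=[
    [-0.6,0,0.0015,0.02,0,0,0],
    [-0.6,0,0,0.02,0,0,0],
    [-0.6,0,0,0.015,0,0,0],
    [-0.6,0,0,0.01,0,0,0],
    [-0.6,0,0,0.005,0,0,0],
    [-0.4,0,0,0,0,0,0],
    [-0.1,0,0,0,0,0,0],
    [0.2,0,0,0,0,0,0],
    [0.4,0,0,0,0,0,0],
    [1,0,0,0,0,0,0],
  ],
  squeeze=80,
)

```text
time_s: 16.1
eef_pos: [586.8, 267.3, 2.3]
ee_rot: [0.0, 0.784, 0.621, 0.0]
force: [-1.9, -1.5, 5.8]
grip_width: 0.319
grip_force: 79.0
```

Request:
send_rows(
  targets=[
    [1,0,0,0,0,0,0],
    [1,0,0,0,0,0,0],
    [1,0,0,0,0,0,0],
    [1,0,0,0,0,0,0],
    [1,0,0,-0.005,0,0,0],
    [1,0,0,-0.01,0,0,0],
    [1,0,0,-0.02,0,0,0],
    [1,0,0,-0.03,0,0,0],
    [1,0,0,-0.025,0,0,0],
    [1,0,0,0,0,0,0],
  ],
)

```text
time_s: 17.35
eef_pos: [587.7, 267.5, 94.5]
ee_rot: [0.001, 0.784, 0.621, 0.002]
force: [-0.6, 0.7, -0.8]
grip_width: 0.323
grip_force: 79.0
```

Run:
```python
from look import *
s=ctrl.capture("scene");S=ctrl.sense()
print(S["eef_pos"],S["ee_rot"].round(4),S["force"].round(1),S["grip_force"],S["grip_width"],S["wrist_torque"])
cv2.imwrite("pics/c6.png",cv2.resize(s["img"][120:290,110:350],None,fx=3.2,fy=3.2,interpolation=3)[:,:,::-1])
```

```text
[586.82737712 267.32172469  92.46480681] [4.000e-04 7.839e-01 6.209e-01 9.000e-04] [-0.8  0.3 -1.5] 78.95499587059021 0.32000253978606313 [ 0.00944793  0.01668133 -0.00521783]
```

View pics/c6.png

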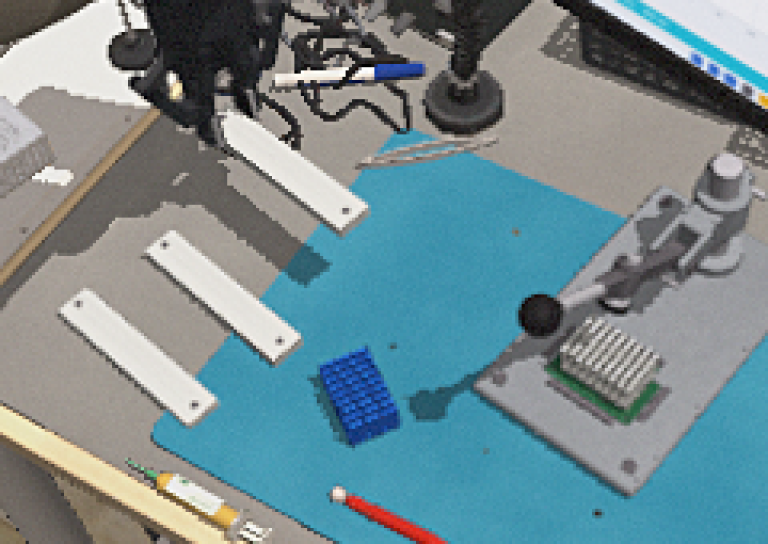

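Request:
send_rows(
  targets=[
    [1,0,0,0.01,0,0,-0.072],
    [1,-0.01,0.0015,0.01,0,0,0],
    [1,-0.02,0.003,0,0,0,0],
    [1,-0.027,0.004,0,0,0,0],
    [1,-0.027,0.004,0,0,0,0],
    [1,-0.027,0.004,0,0,0,0],
    [1,-0.027,0.004,0,0,0,0],
    [1,-0.027,0.004,0,0,0,0],
    [1,-0.02,0.003,0,0,0,0],
    [1,-0.01,0.0015,0,0,0,0],
  ],
)

```text
time_s: 18.65
eef_pos: [584.2, 68.6, 71.6]
ee_rot: [0.0, 0.762, 0.648, 0.0]
force: [-0.1, 0.1, -0.8]
grip_width: 0.318
grip_force: 79.0
```

Run:
```python
from look import *
s=ctrl.capture("scene");t=ctrl.capture("top");S=ctrl.sense()
e=S["eef_pos"];print(e,S["ee_rot"].round(4),S["force"].round(1),S["grip_width"])
c=e[:2]-62*np.array([.16,.987]);print("strip ctr exp",c)
for k,p in(("s",s),("t",t)):
    q=proj(p,[c[0],c[1],e[2]+9.7]);x0,y0=(q-40).astype(int);im=p["img"][y0:y0+80,x0:x0+80]
    m=(im.min(2)>190).astype(np.uint8);n,l,st,_=cv2.connectedComponentsWithStats(m)
    i=1+np.argmax(st[1:,4]);r=cv2.minAreaRect((np.argwhere(l==i)[:,::-1]+[x0,y0]).astype(np.float32))
    W=np.array([at_z(p,z,e[2]+9.7)[:2] for z in cv2.boxPoints(r)]);E=[W[1]-W[0],W[2]-W[1]];E.sort(key=np.linalg.norm)
    far=W[np.argsort(W[:,1])[:2]].mean(0)
    print(k,st[i,4],"ctr",W.mean(0).round(1),"far end",far.round(1),[np.linalg.norm(z).round(1) for z in E],np.degrees(np.arctan2(E[1][1],E[1][0])).round(1)%180)
print("far end exp",e[:2]-142*np.array([.16,.987]))
```

```text
[584.33327231  69.25180267  71.54866489] [0.     0.7615 0.6482 0.    ] [-0.9  0.4 -1. ] 0.31882565723978173
strip ctr exp [574.41327231   8.05780267]
s 352 ctr [577.3  21.4] far end [569.2 -31.7] [np.float64(30.5), np.float64(108.4)] 81.1
t 112 ctr [571.4  -7.9] far end [567.7 -30.1] [np.float64(24.4), np.float64(45.1)] 80.6
far end exp [561.61327231 -70.90219733]
```

Run:
```python
from look import *
s=ctrl.capture("scene");t=ctrl.capture("top")
cv2.imwrite("pics/c7.png",np.hstack([cv2.resize(s["img"][150:270,230:350],None,fx=3.3,fy=3.3,interpolation=3),cv2.resize(t["img"][140:260,240:360],None,fx=3.3,fy=3.3,interpolation=3)])[:,:,::-1])
```

View pics/c7.png

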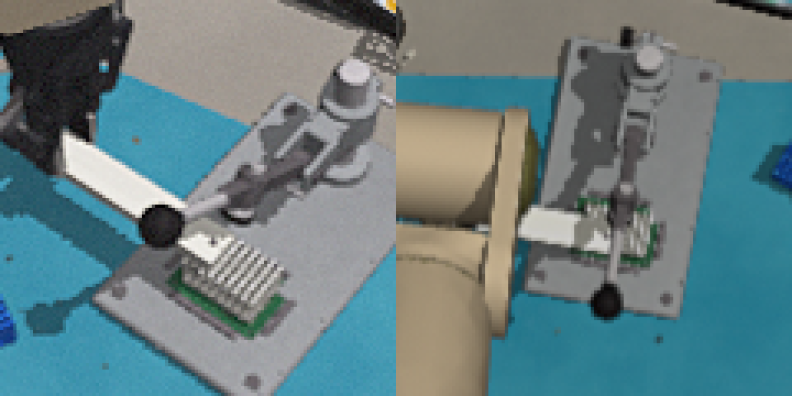

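Request:
send_rows(
  targets=[
    [1,-0.01,0.0014,0,0,0,0],
    [1,-0.015,0.002,0,0,0,0],
    [1,-0.015,0.002,0,0,0,0],
    [1,-0.015,0.002,0,0,0,0],
    [1,-0.012,0.002,0,0,0,0],
    [1,-0.008,0.001,0.002,0,0,0],
    [1,0,0,0.006,0,0,0],
    [1,0,0,0.006,0,0,0],
    [1,0,0,0.004,0,0,0],
    [1,0,0,0.001,0,0,0],
  ],
)

```text
time_s: 20.1
eef_pos: [582.5, -5.3, 52.1]
ee_rot: [-0.0, 0.761, 0.649, -0.0]
force: [0.6, -0.3, -1.5]
grip_width: 0.319
grip_force: 79.0
```

Request:
send_rows(
  targets=[
    [1,0,0,0.0005,0,0,0],
    [1,0,0,0.0005,0,0,0],
    [1,0,0,0.0005,0,0,0],
    [1,0,0,0.0005,0,0,0],
    [1,0,0,0.0005,0,0,0],
    [1,0,0,0,0,0,0],
    [1,0,0,0,0,0,0],
    [1,0,0,0,0,0,0],
    [1,0,0,0,0,0,0],
    [1,0,0,0,0,0,0],
  ],
)

```text
time_s: 21.35
eef_pos: [582.7, -5.6, 50.0]
ee_rot: [0.0, 0.761, 0.649, 0.0]
force: [-0.2, 0.6, 0.6]
grip_width: 0.319
grip_force: 79.1
```

Request:
send_rows(
  targets=[
    [1,0,0,0.0003,0,0,0],
    [1,0,0,0.0003,0,0,0],
    [1,0,0,0.0002,0,0,0],
    [1,0,0,0,0,0,0],
    [1,0,0,0,0,0,0],
    [1,0,0,0,0,0,0],
    [1,0,0,0,0,0,0],
    [1,0,0,0,0,0,0],
    [1,0,0,0,0,0,0],
    [1,0,0,0,0,0,0],
  ],
)

```text
time_s: 22.6
eef_pos: [582.8, -5.5, 49.4]
ee_rot: [0.0, 0.761, 0.649, 0.0]
force: [-1.1, 1.9, 5.4]
grip_width: 0.319
grip_force: 79.7
```

Request:
send_rows(
  targets=[
    [1,0,0,-0.0004,0,0,0],
    [0.34,0,0,0,0,0,0],
    [0.3,0,0,0,0,0,0],
    [0.2,0,0,0,0,0,0],
    [0.1,0,0,0,0,0,0],
    [-0.1,0,0,0,0,0,0],
    [-0.2,0,0,0,0,0,0],
    [-0.2,0.004,0,-0.004,0,0,0],
    [-0.2,0.01,0,-0.015,0,0,0],
    [-0.2,0.02,0,-0.025,0,0,0],
  ],
  squeeze=40,
)

```text
time_s: 23.85
eef_pos: [588.0, 28.5, 94.6]
ee_rot: [-0.0, 0.761, 0.648, -0.0]
force: [-0.4, 0.1, -0.1]
grip_width: 0.598
grip_force: 0.0
```

Request:
send_rows(
  targets=[
    [-0.2,0.03,0,-0.03,0,0,0],
    [-0.2,0.03,0,-0.03,0,0,0],
    [-0.2,0.01,0,-0.03,0,0,0],
    [-0.4,0,0,-0.03,0,0,-0.182],
    [-0.4,0,0,-0.03,0,0,-0.182],
    [-0.4,0,0,-0.02,0,0,-0.182],
    [-0.4,0,0,0,0,0,-0.182],
    [-0.4,0,0,0,0,0,-0.182],
    [-0.4,0,0,0,0,0,-0.182],
    [-0.4,0,0,0,0,0,-0.182],
  ],
)

```text
time_s: 25.1
eef_pos: [598.9, 97.8, 264.9]
ee_rot: [0.001, 0.223, 0.975, 0.0]
force: [-1.0, -0.0, 0.3]
grip_width: 0.7
grip_force: 0.0
```

Run:
```python
from look import *
s=ctrl.capture("scene");t=ctrl.capture("top");S=ctrl.sense()
print(S["eef_pos"],S["ee_rot"].round(4),S["joints"].round(2),"yaw",Ro.from_quat(S["ee_rot"][[1,2,3,0]]).as_matrix()[:2,1])
a=kn(s,(279,217));print(a)
big=np.hstack([cv2.resize(s["img"][150:270,230:350],None,fx=3.3,fy=3.3,interpolation=3),cv2.resize(t["img"][140:260,240:360],None,fx=3.3,fy=3.3,interpolation=3)])
cv2.imwrite("pics/c8.png",big[:,:,::-1])
for k,p in(("s",s),("t",t)):
  print(k,"exp strip corners",[proj(p,P(V[k],[[x,y,59]])[0]).round(1).tolist() for x,y in((-60,84),(-30,84),(-30,-76),(-60,-76))])
```

```text
[598.99383197  97.7494274  264.72139097] [6.000e-04 2.251e-01 9.743e-01 1.000e-04] [-0.03  0.48  1.17  0.    1.49 -1.15] yaw [0.43856582 0.89869892]
(array([278.37241379, 218.31034483]), array([  9,  11,  14,  14, 145], dtype=int32))
s exp strip corners [[267.5, 213.5], [275.3, 205.4], [330.6, 240.5], [323.1, 249.6]]
t exp strip corners [[278.1, 209.1], [279.8, 199.3], [332.3, 208.5], [330.7, 218.4]]
```

View pics/c8.png

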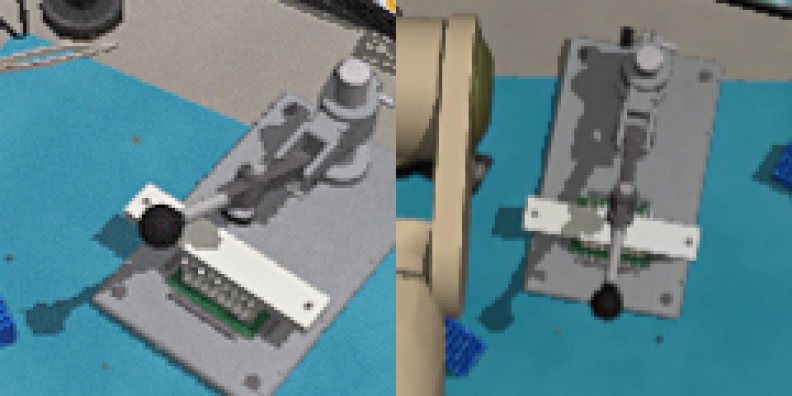

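Request:
send_rows(
  targets=[
    [-0.5,0,0,0,0,0,-0.147],
    [-0.5,0,0,0,0,0,-0.147],
    [-0.5,0.0093,-0.0212,0,0,0,0],
    [-0.5,0.0093,-0.0212,0,0,0,0],
    [-0.5,0.0093,-0.0212,0,0,0,0],
    [-0.5,0.0093,-0.0212,0,0,0,0],
    [-0.5,0.0093,-0.0212,0,0,0,0],
    [-0.5,0.0093,-0.0212,0,0,0,0],
    [-0.5,0.0093,-0.0212,0,0,0,0],
    [-0.5,0.0093,-0.0212,0,0,0,0],
  ],
)

```text
time_s: 26.45
eef_pos: [498.0, -58.5, 264.4]
ee_rot: [0.0, 0.083, 0.997, -0.0]
force: [-1.1, -0.5, 0.6]
grip_width: 0.75
grip_force: 0.0
```

Request:
send_rows(
  targets=[
    [-0.5,0,0,0,0,0,0],
    [-0.5,0,0,0,0,0,0],
    [-0.5,0,0,0.02,0,0,0],
    [-0.5,0,0,0.02,0,0,0],
    [-0.5,0,0,0.02,0,0,0],
    [-0.5,0,0,0.012,0,0,0],
    [-0.5,0,0,0.01,0,0,0],
    [-0.5,0,0,0,0,0,0],
    [-0.5,0,0,0,0,0,0],
    [-0.5,0,0,0,0,0,0],
  ],
)

```text
time_s: 27.7
eef_pos: [498.6, -58.4, 182.1]
ee_rot: [0.0, 0.081, 0.997, -0.0]
force: [0.0, -0.4, -0.3]
grip_width: 0.75
grip_force: 0.0
```

Request:
send_rows(
  targets=[
    [-0.5,0,-0.0005,0.0045,0,0,0],
    [-0.2,0,0,0,0,0,0],
    [0,0,0,0,0,0,0],
    [0.2,0,0,0,0,0,0],
    [0.3,0,0,0,0,0,0],
    [0.4,0,0,0,0,0,0],
    [1,0,0,0,0,0,0],
    [1,0,0,0,0,0,0],
    [1,0,0,0,0,0,0],
    [1,0,0,0,0,0,0],
  ],
  squeeze=50,
)

```text
time_s: 28.95
eef_pos: [498.2, -58.0, 177.1]
ee_rot: [-0.0, 0.081, 0.997, 0.001]
force: [-0.3, 5.5, 1.5]
grip_width: 0.291
grip_force: 48.9
```

Request:
send_rows(
  targets=[
    [1,0.0066,0,0.0101,0,0,0],
    [1,0.0062,0,0.0104,0,0,0],
    [1,0.0054,0,0.0108,0,0,0],
    [1,0.0048,0,0.0111,0,0,0],
    [1,0.004,0,0.0114,0,0,0],
    [1,0.0033,0,0.0116,0,0,0],
    [1,0.0026,0,0.0118,0,0,0],
    [1,0,0,0,0,0,0],
    [1,0,0,0,0,0,0],
    [1,0,0,0,0,0,0],
  ],
)

```text
time_s: 30.2
eef_pos: [464.9, -52.4, 99.4]
ee_rot: [-0.001, 0.081, 0.997, 0.001]
force: [-2.2, 7.4, -1.9]
grip_width: 0.292
grip_force: 49.8
```

Request:
send_rows(
  targets=[
    [1,0.0002,0.0005,0.0012,0,0,0],
    [1,0.0002,0,0.0012,0,0,0],
    [1,0.0002,0,0.0012,0,0,0],
    [1,0.0002,0,0.0012,0,0,0],
    [1,0.0002,0,0.0012,0,0,0],
    [1,0.0002,0,0.0012,0,0,0],
    [1,0.0002,0,0.0012,0,0,0],
    [1,0.0002,0,0.0012,0,0,0],
    [1,0.0002,0,0.0012,0,0,0],
    [1,0.0001,0,0,0,0,0],
  ],
)

```text
time_s: 31.45
eef_pos: [462.9, -51.9, 88.6]
ee_rot: [-0.002, 0.081, 0.997, 0.001]
force: [-4.6, 3.9, -0.6]
grip_width: 0.294
grip_force: 50.0
```

Request:
send_rows(
  targets=[
    [1,0.0003,0,0.001,0,0,0],
    [1,0.0003,0,0.001,0,0,0],
    [1,0.0002,0,0.001,0,0,0],
    [1,0.0001,0,0.001,0,0,0],
    [1,0.0001,0,0.001,0,0,0],
    [1,0,0,0,0,0,0],
    [1,0,0,0,0,0,0],
    [1,0,0,0,0,0,0],
    [1,0,0,0,0,0,0],
    [1,0,0,0,0,0,0],
  ],
)

```text
time_s: 32.7
eef_pos: [462.2, -51.8, 83.9]
ee_rot: [-0.001, 0.081, 0.997, 0.001]
force: [-4.0, 4.3, 2.7]
grip_width: 0.293
grip_force: 50.1
```

Request:
send_rows(
  targets=[
    [1,0.0002,0,0.0007,0,0,0],
    [1,0.0002,0,0.0007,0,0,0],
    [1,0.0001,0,0.0006,0,0,0],
    [1,0,0,0,0,0,0],
    [1,0,0,0,0,0,0],
    [1,0,0,0,0,0,0],
    [1,0,0,0,0,0,0],
    [1,0,0,0,0,0,0],
    [1,0,0,0,0,0,0],
    [1,0,0,0,0,0,0],
  ],
)

```text
time_s: 33.95
eef_pos: [461.8, -51.8, 82.1]
ee_rot: [-0.001, 0.081, 0.997, 0.0]
force: [-3.7, 4.2, 3.9]
grip_width: 0.295
grip_force: 50.3
```

Request:
send_rows(
  targets=[
    [1,0.0001,0,0.0005,0,0,0],
    [1,0,0,0,0,0,0],
    [1,0,0,0,0,0,0],
    [1,0,0,0,0,0,0],
    [1,0,0,0,0,0,0],
    [1,0,0,0,0,0,0],
    [1,0,0,0,0,0,0],
    [1,0,0,0,0,0,0],
    [1,0,0,0,0,0,0],
    [1,0,0,0,0,0,0],
  ],
)

```text
time_s: 35.2
eef_pos: [461.8, -51.8, 81.6]
ee_rot: [-0.001, 0.08, 0.997, 0.0]
force: [-4.6, 4.8, 5.0]
grip_width: 0.298
grip_force: 50.4
```

Run:
```python
from look import *
s=ctrl.capture("scene");t=ctrl.capture("top");S=ctrl.sense()
print(S["eef_pos"],S["force"].round(1))
cv2.imwrite("pics/c9.png",np.hstack([cv2.resize(s["img"][150:270,230:350],None,fx=3.3,fy=3.3,interpolation=3),cv2.resize(t["img"][140:260,240:360],None,fx=3.3,fy=3.3,interpolation=3)])[:,:,::-1])
```

```text
[461.7842316  -51.7597135   81.64558028] [-4.2  4.7  4.9]
```

View pics/c9.png

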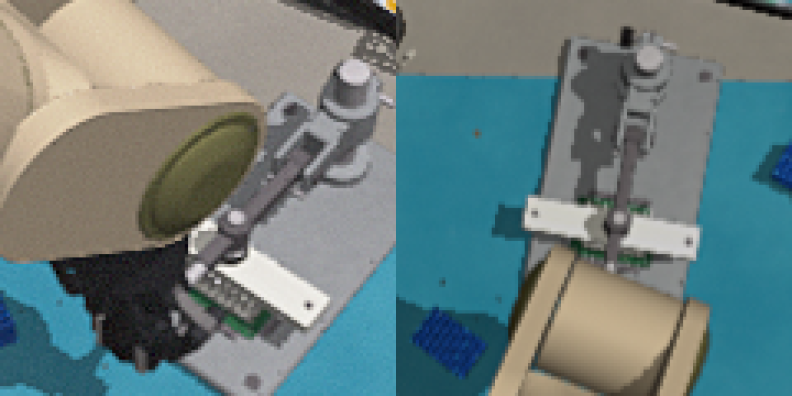

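The foot sits on the strip near the middle: (232,255) in the scene crop, (617,222) in the top crop. The strip's ends at (310,305) and (690,240) have not moved since it was placed. The push on the knob is about 5 N with the lever near 0.09 rad, so I am handing it in.

```bash
python3 -c "
from rig import ctrl
print(ctrl.finish_job())"
```

```text
the job is handed in; nothing more can be done
None
```

I handed the job in with the arm still holding the lever down: one packing strip lies flat across the heat sink, about 5 N on the knob puts an estimated 10–12 N on the foot, and the lever stands near 0.09 rad, above its stop.

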